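# Click the row bar into the notch at the triangular marker

## Task

On the bead-chart holder, push the long row bar along its rail with a fingertip until it drops into the notch beside the triangular brass marker, then take the hand away and leave it clicked in there. Only push the bar from one side at a time: do not grip it, and keep the fingers off the black knob on top of it. Leave the two vials, the bead dish and the thread spool where they stand.

Things in the scene. Friction and masses are not known exactly. Their poses are not given: they have to be found in the camera images.
- board: White chart board, fixed, 12 mm thick, lying on the table. Origin on its underside; it spans x -105 to 145, y -155 to 155 mm in its frame and may be turned. An aluminium rail, 26 mm wide, capped at both ends, runs along its y at x = 65 mm, top 24 mm above the table. Three notches 8 mm wide cross the rail top at y = -62, -20 and 62 mm.
- bar (a joint): Place of the row bar along the rail (m): its centre's y in the board's frame, -0.088 to 0.088. It rubs with about 1 N and stays where left. Within 4 mm of a notch its plunger drops in and pulls the bar to the notch's middle (the push falls away); then 5 to 8 N push it out again, either way. It can be pushed on through an unwanted notch.
- bar_mid (a point): A good place to push: on the row bar's centre plane at half height, 36 mm above the table, at board x = -22.5 mm. The plain aluminium bar crosses over the rail: 155 mm long (board x -70 to 85 mm), 24 mm thick along the board's y, 20 mm high, underside 26 mm and top 46 mm above the table, with 14 mm of air under it above the board.
- face_a (a point): Point on the bar's long upright side that looks to the board's -y, 12 mm from bar_mid. Pushing on this side moves the bar to +y.
- face_b (a point): Point on the bar's long upright side that looks to the board's +y, 12 mm from bar_mid. Pushing on this side moves the bar to -y. Pressing both sides at once counts as gripping.
- plunger (a joint): Height of the bar's sprung plunger in m: 0 riding on the rail top, about -0.0015 dropped into a notch. Its spring presses down with about 6 N.
- knob_top (a point): Centre of the top of the round black knob, 18 mm across and 10 mm high, on the plunger stem above the bar at board x = 65 mm; 64 mm above the table (1.5 mm lower when dropped in). Not to be touched.
- marker_tri: Triangular brass plate, 8 mm thick, corners 21 mm from its centre, fixed on the board at x = +113 mm, beyond the rail as seen from the robot. Its origin (centre of its underside) has the same board y as the notch that it marks; that may be any of the three.
- marker_round: Round brass plate, 30 mm across, 8 mm thick, fixed likewise at another notch.
- marker_square: Square brass plate, 28 mm wide, 8 mm thick, fixed likewise at another notch.
- vial_a: Clear capped bead vial, 26 mm across, 55 mm tall, loose, standing near the board. Origin at the centre of its underside.
- vial_b: A second such vial.
- dish: White three-cornered bead dish, corners 50 mm from the centre, 10 mm high, loose. Origin at the centre of its underside.
- spool: White thread spool, 32 mm across, 40 mm tall, loose, standing. Origin at the centre of its underside.

How it is judged:
At the end, for the whole second after the job is handed in: The bar's centre is within 3 mm of the triangular marker along the rail, its plunger has dropped at least 0.8 mm into the notch, and it is at rest (y of marker_tri in the frame of bar_mid between -0.003 and 0.003 m and value of joint plunger below -0.0008 m and velocity of joint bar between -0.005 and 0.005 m/s); the robot touches nothing.
It fails at once if the bar is gripped (fingers press over 1 N on both of its sides at once) (contact force between the fingers and bar_c1 above 1 N and contact force between the fingers and bar_c2 above 1 N).
It fails at once if the fingers press on the knob (over 2 N) (contact force between the fingers and plunger_c2 above 2 N).
It fails at once if the plunger is pulled up (more than 5 mm) (value of joint plunger above 0.005 m).
It fails at once if a vial, the dish or the spool is moved more than 20 mm or lifted (distance of any of vial_a, vial_b, dish, spool from where it was at the start of the episode above 0.02 m).
It also fails if it takes over 40 s, if anything falls off the work surface, if the arm or the gripper's body presses on something with over 40 N, if the wrist force passes 120 N, or if a joint passes its speed limit or range.

## Robot

A 6-joint arm with a two-finger parallel gripper is mounted at the origin on the work surface. World frame = base frame: x ahead of the robot, y to its left, z up, the work surface at z = 0. Lengths are in m, angles in rad, forces in N, time in s.
With the tool pointing down it reaches from about 0.3 to 0.875 m from the base axis. Payload 4.2 kg.
Tool frame: the origin (TCP) lies at the very end of the fingers, on their centre line; the grasp point (between the pads) lies 19 mm behind it; z points along the fingers, y is the line along which they close (so a half turn about z gives the same grasp; the last joint's range is limited). The gripper opens to 85 mm and grips with 20 to 120 N. Pads are 22 mm wide; open, the fingers measure 114 mm over their backs; the gripper's body (76 mm by 85 mm) begins 54 mm behind the grasp point. The pads swing forward as they close: fully open they stand 13 mm farther back than shut.
Start: joints at [1.138, 0.32, 1.565, -0, 1.257, -0.02], TCP at [0.231, 0.527, 0.231] pointing down, gripper open.
Joint ranges: [-3.11, 3.11], [-0.84, 2.01], [0.21, 2.61], [-1.34, 4.49], [0.05, 2.63], [-2.56, 2.56]. Speed limits (rad/s): [2.57, 2.57, 3.14, 3.14, 3.14, 3.14].

## Interface

Orientations are given as a 3x3 rotation matrix whose columns are the frame's x, y, z axes.
In Python, from cell import arm, vision, order gives the robot as it stands.
- The arm moves only by the tool drive_tool, never from a script. Its argument "deltas" is text: rows parted by semicolons, each of 7 numbers parted by spaces: the closure, from 0 (fully open) to 1 (shut), then the shift along the tool's x, y, z in cm, then the turn, a rotation vector about the tool's x, y, z in rad. In form: jaw x y z ax ay az; .... A call has 1 to 10 rows; each row is the pose to reach, as a shift and turn from the pose commanded when the call began, along the tool's axes at that moment; what a row does not reach only later rows make up. A row lasts 1/12 s, in which the tool goes at most 41.7 mm and 7.16 degrees, less where a joint would pass 70% of its speed; a pose out of reach is approached as far as the arm can. A call with a gripper value outside its range is refused whole. The fingers move at their own pace and stop on an object; "grip_force" is the grip in N (left out, the last holds). Time passes only in rows, so rows that repeat a pose let the fingers close. It gives the time, the measured TCP pose, the force, the opening and the grip force at its end, in the units of the state.
- arm.sense(): the state, without advancing time (a new reading comes with each control period).
- vision.get_image(name): name is "scene" or "top" or "wrist"; returns a dict with "color" (480x640x3 uint8, red, green, blue), "range_z" (480x640 float32, m along the optical axis (not along the pixel's ray), 0 where there is no reading), "fx", "fy", "cx", "cy" (pixels), "eye" and "rotation" of the camera in the world. Camera axes: x right, y down, z forward; pixel columns grow to the right and rows downward; lengths in m; the calibration is good to about 2 mm. A picture is of the moment at which its call begins.
- order.close_job(): hands the job in; it is judged then, once.
The state is a dict: "time": time; "q": joint angles; "qd": joint speeds; "joint_torque": joint torques, N m; "position": TCP position; "tool_rot": TCP orientation; "force": force on the tool from outside, world axes, zero at the start; "moment": the same for the moment, N m; "opening": finger opening in m; "gripper_force": force on a finger pad.
Only numpy, scipy, OpenCV 4.12 (cv2) and the standard library are available. Lean on these libraries where they do the work, as an engineer would, in place of code of your own. Each camera call takes 0.05 s, during which the arm holds its last target. There are 200 camera calls.

## Working session

There is one attempt and no reset: what is moved stays moved. The work goes in short steps, Python scripts to look and compute and a tool call to move; the robot and the scene stay as the last step left them, time stands still between calls to the robot, and variables do not carry over. Pictures are saved under pics/ and viewed, at most 10 in all, crops included, and the job is handed in when it is done.

Besides the shell and the picture viewer there is one more tool, called after "Emit:" by a JSON object that holds its "name" and its "arguments", one argument or row to a line. drive_tool: Moves the arm, as the interface text tells. Its arguments: {"type":"object","properties":{"deltas":{"type":"string"},"grip_force":{"type":"number"}},"required":["deltas"]}

```bash
mkdir -p pics; cat > h.py <<'E'
import numpy as np, cv2
from cell import arm, vision, order
def grab(n,f):
    d=vision.get_image(n); cv2.imwrite('pics/'+f,d['color'][:,:,::-1]); np.savez('pics/'+n+'.npz',**d); return d
def load(n): return dict(np.load('pics/'+n+'.npz'))
def ray(d,u,v,z):
    r=np.array(d['rotation'])@np.array([(u-d['cx'])/d['fx'],(v-d['cy'])/d['fy'],1]); e=np.array(d['eye'])
    return e+r*(z-e[2])/r[2]
def cloud(d):
    v,u=np.mgrid[:480,:640]; z=d['range_z']
    p=np.stack([(u-d['cx'])/d['fx']*z,(v-d['cy'])/d['fy']*z,z],-1)
    return p@np.array(d['rotation']).T+np.array(d['eye'])
E
python3 - <<'E'
from h import *
for n in('top','scene'):
    d=grab(n,n+'1.png'); print(n,d['eye'],d['rotation'],d['fx'])
s=arm.sense(); print(s['time'],s['position'],s['tool_rot'],s['opening'])
E
```

```text
top [0.43116976 0.07667529 0.97115633] [[ 0.00679338 -0.98513015  0.17167537]
 [-0.99994088 -0.00814997 -0.00719847]
 [ 0.00849057 -0.17161632 -0.98512728]] 471.3779630663543
scene [1.17143752 0.04553319 0.84556604] [[ 0.03560329  0.80256463 -0.59550182]
 [ 0.99935377 -0.0256437   0.02518808]
 [ 0.00494419 -0.59601377 -0.80295899]] 514.559373804203
0.1 [0.23048832 0.52633187 0.2305451 ] [[-9.16019168e-01  4.01133939e-01 -6.68189197e-04]
 [ 4.01134495e-01  9.16017993e-01 -1.46741593e-03]
 [ 2.34429944e-05 -1.61221486e-03 -9.99998700e-01]] 0.08491940949689393
```

View pics/top1.png

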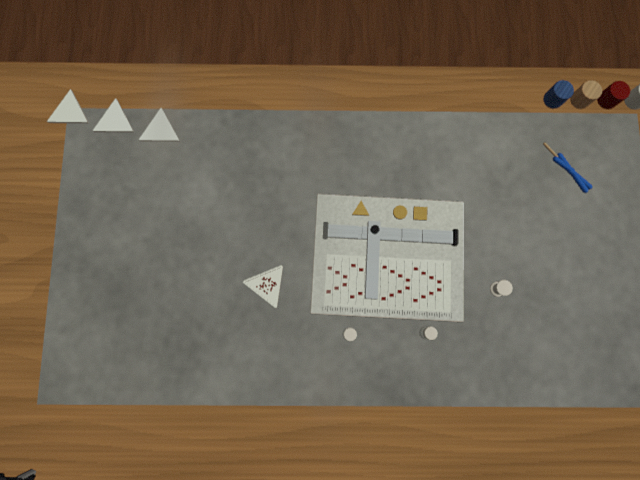

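View pics/scene1.png

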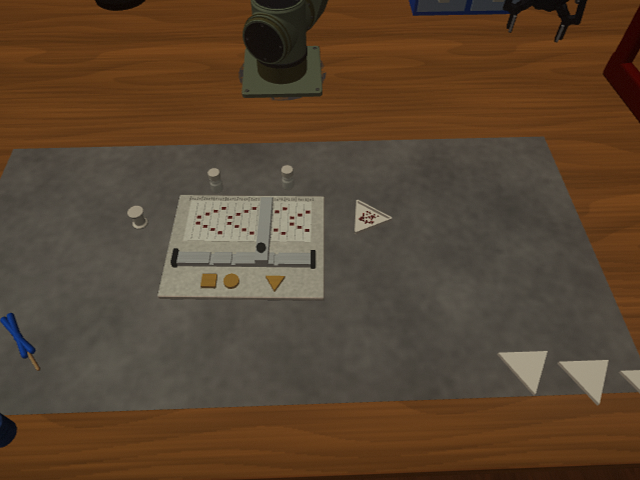

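The top view shows the triangle at (360,209), the round marker at (400,212) and the square at (420,213). The bar runs from the knob at (375,230) to (371,298). World +y is left, so the bar needs a push towards +y on face_a. Next I'll measure it.

```bash
cat > m.py <<'E'
from h import *
def analyse(n):
    d=load(n); P=cloud(d); hsv=cv2.cvtColor(d['color'],cv2.COLOR_RGB2HSV); Z=P[...,2]
    box=(P[...,0]>.25)&(P[...,0]<.75)&(abs(P[...,1])<.35)
    m=((hsv[...,0]>12)&(hsv[...,0]<30)&(hsv[...,1]>110)&box&(Z>.008)&(Z<.035)).astype('uint8')
    k,l,s,c=cv2.connectedComponentsWithStats(m)
    M=[]
    for i in range(1,k):
        if s[i,4]>60: p=ray(d,*c[i],.020); M.append(p); print(n,'brass',s[i,4],c[i].round(1),p.round(4))
    b=(box&(Z>.040)&(Z<.050)&(hsv[...,2]>60)).astype('uint8')
    k,l,s,c=cv2.connectedComponentsWithStats(b)
    for i in range(1,k):
        if s[i,4]>300:
            r=cv2.minAreaRect(np.argwhere(l==i)[:,::-1].astype('float32')); bp=cv2.boxPoints(r)
            print(n,'bar',s[i,4]); print(np.array([ray(d,u,v,.046) for u,v in bp]).round(4))
            q=P[l==i]; print('med',np.median(q,0).round(4))
    t=(box&(Z>.036)&(Z<.07)).astype('uint8')
    k,l,s,c=cv2.connectedComponentsWithStats(t)
    for i in range(1,k):
        if s[i,4]>40: q=P[l==i]; print(n,'tall',s[i,4],c[i].round(0),q.mean(0).round(3),q[:,2].max().round(3))
if __name__=='__main__':
    import sys; [analyse(a) for a in sys.argv[1:]]
E
python3 m.py top scene
```

```text
top brass 113 [360.2 209.8] [ 0.6615 -0.0103  0.02  ]
top brass 139 [399.6 211.8] [ 0.6579 -0.092   0.02  ]
top brass 162 [420.  212.8] [ 0.6561 -0.1343  0.02  ]
top bar 872
[[ 0.4785 -0.0158  0.046 ]
 [ 0.633  -0.023   0.046 ]
 [ 0.6322 -0.0482  0.046 ]
 [ 0.4778 -0.0403  0.046 ]]
med [ 0.5474 -0.0308  0.0467]
top tall 977 [372. 260.] [ 0.554 -0.031  0.048] 0.067
top tall 200 [504. 288.] [ 0.501 -0.292  0.041] 0.046
top tall 155 [430. 333.] [ 0.412 -0.139  0.054] 0.06
top tall 140 [350. 334.] [0.409 0.015 0.055] 0.06
scene brass 185 [230.8 280.6] [ 0.6616 -0.0936  0.02  ]
scene brass 207 [208.5 280.4] [ 0.6599 -0.1353  0.02  ]
scene brass 164 [274.6 280.8] [ 0.6648 -0.0118  0.02  ]
scene bar 738
[[ 0.6381 -0.0498  0.046 ]
 [ 0.4768 -0.0447  0.046 ]
 [ 0.4806 -0.0181  0.046 ]
 [ 0.6413 -0.0256  0.046 ]]
med [ 0.5555 -0.0337  0.0454]
scene tall 137 [286. 171.] [0.414 0.012 0.051] 0.057
scene tall 139 [213. 174.] [ 0.418 -0.142  0.051] 0.058
scene tall 850 [263. 230.] [ 0.564 -0.034  0.047] 0.066
scene tall 151 [135. 211.] [ 0.504 -0.294  0.039] 0.043
```

Emit:
{"name": "drive_tool", "arguments": {
  "deltas": "1 -51.2 -43.7 8 0 0 -0.37; 1 -51.2 -43.7 8 0 0 -0.37; 1 -51.2 -43.7 8 0 0 -0.37; 1 -51.2 -43.7 8 0 0 -0.37; 1 -51.2 -43.7 8 0 0 -0.37; 1 -51.2 -43.7 8 0 0 -0.37; 1 -51.2 -43.7 8 0 0 -0.37; 1 -51.2 -43.7 8 0 0 -0.37; 1 -51.2 -43.7 8 0 0 -0.37; 1 -51.2 -43.7 8 0 0 -0.37"
}}

```text
time: 0.93
position: [0.41, 0.1554, 0.1822]
tool_rot: [[-0.999, 0.043, -0.0], [0.043, 0.999, 0.0], [0.0, 0.0, -1.0]]
force: [1.3, 1.2, 0.1]
opening: 0.0001
gripper_force: 0.0
```

Emit:
{"name": "drive_tool", "arguments": {
  "deltas": "1 -12 -22 3 0 0 0; 1 -12 -22 3 0 0 0; 1 -12 -22 3 0 0 0; 1 -12 -22 3 0 0 0; 1 -12 -22 3 0 0 0; 1 -12 -22 3 0 0 0; 1 -12 -22 3 0 0 0; 1 -12 -22 3 0 0 0; 1 -12 -22 3 0 0 0; 1 -12 -22 3 0 0 0"
}}

```text
time: 1.77
position: [0.5196, -0.0664, 0.1525]
tool_rot: [[-0.999, 0.042, -0.001], [0.042, 0.999, 0.001], [0.001, 0.001, -1.0]]
force: [-0.7, -0.2, -0.2]
opening: 0.0001
gripper_force: 0.0
```

```bash
python3 - <<'E'
from h import *
d=grab('wrist','wrist1.png'); print(d['eye'],d['rotation'],d['fx']); s=arm.sense(); print(s['position'],s['force'])
E
```

```text
[ 0.449789   -0.0634907   0.29489614] [[ 4.06852709e-02  9.60739383e-01  2.74453179e-01]
 [ 9.99171647e-01 -3.93548191e-02 -1.03545698e-02]
 [ 8.53012190e-04  2.74647113e-01 -9.61544713e-01]] 378.87215188069575
[ 0.51963332 -0.06621211  0.15261625] [-0.02536218  0.23881985 -0.40476882]
```

View pics/wrist1.png

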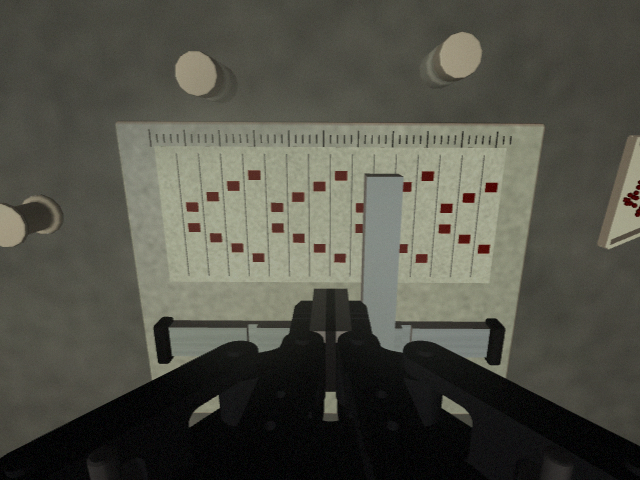

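The wrist view shows the bar's top from x≈365 to 403 at row 178, with image right being +y. The shut fingers are at (330,310), on the −y side of the bar and clear of it in plan.

```bash
python3 - <<'E'
from h import *
d=load('wrist'); P=cloud(d)
m=(P[...,2]>.041)&(P[...,2]<.05)
for v in(190,220,250,280):
    u=np.where(m[v]&(np.arange(640)>340)&(np.arange(640)<430))[0]
    print(v,u.min(),u.max(),ray(d,u.min()-.5,v,.046).round(4),ray(d,u.max()+.5,v,.046).round(4))
for v in range(288,336,6):
    p=P[v,290:372]; k=p[:,2]>.12
    if k.any(): print(v,p[k].min(0).round(4),p[k].max(0).round(4))
E
```

```text
190 366 402 [ 0.4866 -0.0415  0.046 ] [ 0.4876 -0.0172  0.046 ]
220 365 401 [ 0.5067 -0.0425  0.046 ] [ 0.5078 -0.0176  0.046 ]
250 364 399 [ 0.5278 -0.0435  0.046 ] [ 0.5289 -0.0188  0.046 ]
280 363 397 [ 0.5499 -0.0446  0.046 ] [ 0.5509 -0.02    0.046 ]
294 [ 0.5079 -0.072   0.1608] [ 0.5089 -0.0594  0.1629]
300 [ 0.5078 -0.072   0.1661] [ 0.5091 -0.0593  0.1688]
306 [ 0.5078 -0.0791  0.1627] [ 0.5135 -0.0524  0.1736]
312 [ 0.5078 -0.0792  0.1666] [ 0.514  -0.0524  0.1782]
318 [ 0.5077 -0.0791  0.1722] [ 0.5136 -0.0525  0.183 ]
324 [ 0.5075 -0.0793  0.1767] [ 0.5136 -0.0523  0.1869]
330 [ 0.5065 -0.0792  0.1808] [ 0.5136 -0.0524  0.1923]
```

Emit:
{"name": "drive_tool", "arguments": {
  "deltas": "1 -0.4 -1.7 2 0 0 0; 1 -0.4 -1.7 4 0 0 0; 1 -0.4 -1.7 6 0 0 0; 1 -0.4 -1.7 7 0 0 0; 1 -0.4 -1.7 7 0 0 0"
}}

```text
time: 2.23
position: [0.5217, -0.0833, 0.0808]
tool_rot: [[-0.999, 0.041, -0.005], [0.041, 0.999, 0.001], [0.005, 0.001, -1.0]]
force: [0.2, 0.5, 0.7]
opening: -0.0001
gripper_force: 0.0
```

Emit:
{"name": "drive_tool", "arguments": {
  "deltas": "1 -0.3 0 2.5 0 0 0; 1 -0.3 0 4 0 0 0; 1 -0.3 0 4.9 0 0 0; 1 -0.3 0 4.9 0 0 0; 1 -0.3 0.8 4.9 0 0 0; 1 -0.3 1.6 4.9 0 0 0; 1 -0.3 2.0 4.9 0 0 0; 1 -0.3 2.2 4.9 0 0 0; 1 -0.3 2.2 4.9 0 0 0"
}}

```text
time: 2.98
position: [0.5279, -0.0621, 0.0342]
tool_rot: [[-0.999, 0.042, 0.001], [0.042, 0.999, -0.0], [-0.001, -0.0, -1.0]]
force: [0.8, -0.7, 0.1]
opening: 0.0002
gripper_force: 0.0
```

Emit:
{"name": "drive_tool", "arguments": {
  "deltas": "1 0 0.3 0 0 0 0; 1 0 0.6 0 0 0 0; 1 0 0.9 0 0 0 0; 1 0 1.2 0 0 0 0; 1 0 1.5 0 0 0 0; 1 0 1.8 0 0 0 0; 1 0 2.1 0 0 0 0; 1 0 2.3 0 0 0 0; 1 0 2.3 0 0 0 0; 1 0 2.3 0 0 0 0"
}}

```text
time: 3.82
position: [0.5287, -0.04, 0.0337]
tool_rot: [[-0.999, 0.043, 0.001], [0.043, 0.999, 0.0], [-0.001, 0.0, -1.0]]
force: [0.3, -1.2, 2.6]
opening: 0.0002
gripper_force: 0.8
```

```bash
cat > bar.py <<'E'
from h import *
d=grab('wrist','w_now.png'); t=grab('top','t_now.png'); P=cloud(d)
m=((P[...,2]>.041)&(P[...,2]<.05)).astype('uint8'); m[300:]=0
k,l,s,c=cv2.connectedComponentsWithStats(m)
for i in range(1,k):
    if s[i,4]>500: print('wrist comp',s[i],c[i].round(0))
ey=np.array([.0435,.999])
for v in(190,220,250):
    u=np.where(m[v]&(np.arange(640)>250))[0]
    if len(u):
        a,b=ray(d,u.min()-.5,v,.046),ray(d,u.max()+.5,v,.046); q=(a+b)/2
        print(v,u.min(),u.max(),a.round(4),b.round(4),'to go',round(float((np.array([.6632,-.0105])-q[:2])@ey)*1e3,1))
s=arm.sense(); print(s['time'],s['position'],s['force'])
E
python3 bar.py; python3 m.py top
```

```text
wrist comp [  0   0  35  40 911] [15. 18.]
wrist comp [ 366  189   75  111 7555] [401. 243.]
190 369 438 [ 0.4782 -0.0244  0.046 ] [ 4.792e-01 -4.000e-04  4.600e-02] to go 9.9
220 368 437 [ 0.4888 -0.0249  0.046 ] [ 4.898e-01 -4.000e-04  4.600e-02] to go 9.7
250 368 435 [ 0.4998 -0.0251  0.046 ] [ 0.5008 -0.0007  0.046 ] to go 9.5
3.9167 [ 0.5287066 -0.0399247  0.0336681] [ 0.39730739 -1.46973382  1.69631675]
top brass 108 [360.1 209.7] [ 0.6617 -0.0101  0.02  ]
top brass 140 [399.6 211.9] [ 0.6578 -0.0921  0.02  ]
top brass 166 [419.9 213. ] [ 0.6557 -0.1341  0.02  ]
top tall 62 [360. 231.] [ 0.611 -0.007  0.046] 0.049
top tall 66 [358. 287.] [ 0.5   -0.003  0.046] 0.051
top tall 198 [504. 288.] [ 0.501 -0.292  0.041] 0.045
top tall 140 [350. 334.] [0.409 0.015 0.056] 0.06
```

View pics/w_now.png

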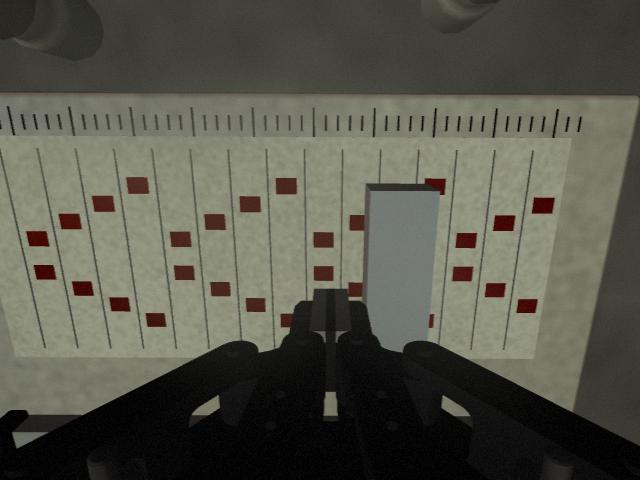

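The bar now spans x≈366–438 in the wrist view, touching the finger's +y side, with about 9.7 mm to go. I'll creep the rest.

Emit:
{"name": "drive_tool", "arguments": {
  "deltas": "1 0 0.2 0 0 0 0; 1 0 0.4 0 0 0 0; 1 0 0.6 0 0 0 0; 1 0 0.7 0 0 0 0; 1 0 0.7 0 0 0 0; 1 0 0.7 0 0 0 0"
}}

```text
time: 4.42
position: [0.5285, -0.0324, 0.0333]
tool_rot: [[-0.999, 0.043, -0.001], [0.043, 0.999, 0.001], [0.001, 0.001, -1.0]]
force: [-0.0, 0.1, -0.0]
opening: 0.0001
gripper_force: 0.0
```

```bash
python3 bar.py
```

```text
wrist comp [ 369  190   76  110 7466] [405. 244.]
190 373 434 [ 0.4781 -0.0156  0.046 ] [0.4789 0.0057 0.046 ] to go 2.5
220 372 441 [ 0.4886 -0.016   0.046 ] [0.4896 0.0085 0.046 ] to go 0.9
250 371 439 [ 0.4996 -0.0165  0.046 ] [0.5006 0.0082 0.046 ] to go 0.8
4.5167 [ 0.52856245 -0.03258277  0.03334245] [0.6228789  0.25023509 0.02342705]
```

The force has gone to zero and the bar has jumped ahead of the finger, so it looks dropped in. I'll back off, lift and check.

Emit:
{"name": "drive_tool", "arguments": {
  "deltas": "1 0 -1 0 0 0 0; 1 0 -2 0 0 0 0; 1 0 -2.5 0 0 0 0; 1 0 -2.5 -3 0 0 0; 1 0 -2.5 -7 0 0 0; 1 0 -5 -11 0 0 0; 1 4 -9 -13 0 0 0; 1 8 -13 -13 0 0 0; 1 10 -16 -13 0 0 0; 1 10 -16 -13 0 0 0"
}}

```text
time: 5.35
position: [0.4196, -0.1906, 0.1643]
tool_rot: [[-0.999, 0.044, 0.0], [0.044, 0.999, -0.001], [-0.0, -0.001, -1.0]]
force: [0.6, 0.1, -0.4]
opening: -0.0001
gripper_force: 0.0
```

```bash
python3 - <<'E'
from h import *
for n in('top','scene'):
    d=grab(n,n+'2.png')
    if n=='scene': cv2.imwrite('pics/s2c.png',cv2.resize(d['color'][160:310,150:400,::-1],None,fx=3,fy=3,interpolation=3))
s=arm.sense(); print(s['time'],s['position'],s['force'],s['qd'])
E
python3 m.py top scene
```

```text
5.45 [ 0.41906911 -0.19130771  0.16400976] [0.32084188 0.0033151  0.33523457] [ 0.06502796  0.02743315 -0.03466718  0.0465483  -0.01921104  0.04778391]
top brass 115 [360.2 209.9] [ 0.6613 -0.0104  0.02  ]
top brass 138 [399.6 211.8] [ 0.6579 -0.0919  0.02  ]
top brass 164 [420.  212.9] [ 0.656  -0.1343  0.02  ]
top bar 877
[[ 0.4791  0.0102  0.046 ]
 [ 0.6344  0.003   0.046 ]
 [ 0.6336 -0.0221  0.046 ]
 [ 0.4783 -0.0142  0.046 ]]
med [ 0.549  -0.0049  0.0466]
top tall 972 [359. 259.] [ 0.554 -0.005  0.047] 0.064
top tall 199 [504. 288.] [ 0.501 -0.292  0.041] 0.045
top tall 153 [430. 333.] [ 0.412 -0.139  0.055] 0.06
top tall 140 [350. 334.] [0.409 0.015 0.056] 0.059
scene brass 183 [230.8 280.6] [ 0.6616 -0.0936  0.02  ]
scene brass 208 [208.4 280.4] [ 0.6599 -0.1355  0.02  ]
scene brass 162 [274.5 280.8] [ 0.6648 -0.012   0.02  ]
scene bar 736
[[ 6.393e-01 -2.380e-02  4.600e-02]
 [ 4.782e-01 -1.870e-02  4.600e-02]
 [ 4.813e-01  7.700e-03  4.600e-02]
 [ 6.419e-01  1.000e-04  4.600e-02]]
med [ 0.5581 -0.0079  0.0456]
scene tall 138 [286. 171.] [0.414 0.012 0.051] 0.058
scene tall 137 [213. 174.] [ 0.418 -0.142  0.051] 0.06
scene tall 845 [276. 230.] [ 0.565 -0.008  0.047] 0.063
scene tall 151 [135. 211.] [ 0.504 -0.294  0.039] 0.043
```

View pics/s2c.png

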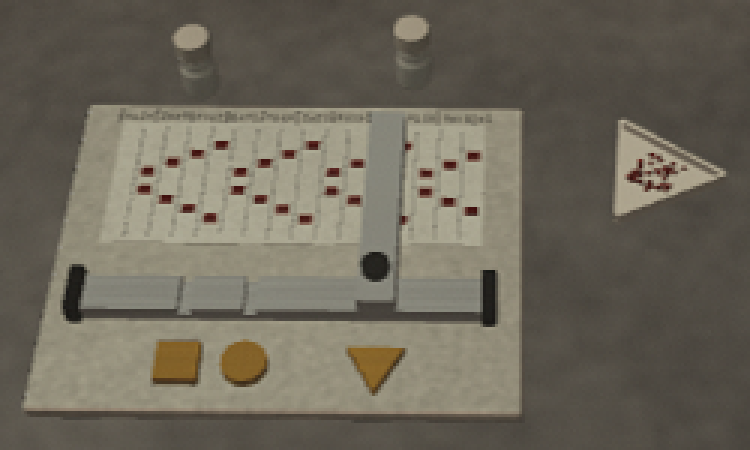

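The crop shows the bar and its knob (375,266) in line with the triangle (375,365). The measured offset is about 0 mm and the knob top sits about 3 mm lower than before. The vials, spool and dish haven't moved, and the hand is clear.

```bash
python3 -c "
from cell import order; print(order.close_job())"
```

```text
the job is handed in; nothing more can be done
None
```

The bar is clicked into the notch beside the triangular marker (measured offset about 0 mm, knob top lower than before), the hand is clear, the vials, dish and spool stand where they were, and the job was handed in at about 5.5 s; no verdict was shown.

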